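# Sleeve the stop pin, free the sagging bolt, hold the guard gate ajar

## Robot

A 6-joint arm with a two-finger parallel gripper is mounted at the origin on the work surface. World frame = base frame: x ahead of the robot, y to its left, z up, the work surface at z = 0. Lengths are in mm, angles in rad, forces in N, time in s.
With the tool pointing down it reaches from about 350 to 850 mm from the base axis. Payload 8.1 kg.
Tool frame: the origin (TCP) lies midway between the tips of the shut fingers; the grasp point (between the pads) lies 19 mm behind it; z points along the fingers, y is the line along which they close (so a half turn about z gives the same grasp; the last joint's range is limited). The gripper opens to 85 mm and grips with 20 to 120 N. Pads are 22 mm wide; open, the fingers measure 114 mm over their backs; the gripper's body (76 mm by 85 mm) begins 54 mm behind the grasp point. The pads swing forward as they close: fully open they stand 13 mm farther back than shut.
Start: joints at [1.181, 0.13, 1.488, -0, 1.523, -0.085], TCP at [180.04, 572.356, 231.292] pointing down, gripper open.
Joint ranges: [-2.96, 2.96], [-0.89, 2.26], [0.02, 2.5], [-1.34, 4.48], [0, 2.73], [-2.66, 2.66]. Speed limits (rad/s): [2.39, 2.39, 2.79, 3.14, 3.14, 3.14].

## Interface

Orientations are given as a unit quaternion [w, x, y, z].
In Python, from rig import state, get_image, hand_in, trace gives the robot as it stands.
- The arm moves only by the tool jog_arm, never from a script. Its argument "motion" is a list of rows, each a list of 2 entries, a list of its own where there are three numbers: the shift along the tool's x, y, z in mm, then the turn about the tool's z in rad. In form: [[[dx, dy, dz], roll], ...]. A call has 1 to 12 rows; each row shifts and turns the commanded pose from where the row before left it, along the tool's axes as they then stand; what a row does not reach is not made up. A row lasts 1/12 s, in which the tool goes at most 41.7 mm and 7.16 degrees, less where a joint would pass 70% of its speed; a pose out of reach is approached as far as the arm can. A call is refused whole if a number of a shift passes 41.7 or a number of a turn 0.125, either way. A call with a gripper value outside its range is refused whole. "grip" is the opening, from 0 (shut) to 1 (fully open), set as the call begins (left out, the last holds). The fingers move at their own pace and stop on an object; the grip force is fixed at half the most. Time passes only in rows, so rows that do not move let the fingers close. It gives the time, the measured TCP pose, the force, the opening and the grip force at its end, in the units of the state.
- state(): the state, without advancing time (a new reading comes with each control period).
- get_image(name): name is "side" or "top" or "wrist"; returns a dict with "image" (400x640x3 uint8, red, green, blue), "fx", "fy", "cx", "cy" (pixels), "extrinsics" (4x4, takes a point from camera to world coordinates). Camera axes: x right, y down, z forward; pixel columns grow to the right and rows downward; lengths in mm; the calibration is good to about 2 mm. A picture is of the moment at which its call begins. There is no depth.
- hand_in(): hands the job in; it is judged then, once.
Trained networks look in the newest picture that a camera, given by its name, has taken for a name from the list of things; names that differ only in an ending like _2 or _b are one class to them, and where a whole thing is asked for, a point or a joint stands for the part that bears it (a point fixed in the world has none). Each returns a list of dicts, best first, with "score" (0 to 1); they miss things now and then, are a little off and sometimes report something else, mostly with a low value. They report only what shows in the picture. A call takes as long as a camera call. They do not tell look-alikes from the thing itself.
- trace(query, camera): "region" (400x640 bool, what is visible of it) and "rect" ([left, top, right, bottom] in pixels, round what is visible of it).
The state is a dict: "t": time; "q": joint angles; "joint_vel": joint speeds; "joint_efforts": joint torques, N m; "tcp_pos": TCP position; "tcp_rot": TCP orientation; "force": force on the tool from outside, world axes, zero at the start; "moment": the same for the moment, N m; "finger_gap": finger opening in mm; "finger_force": force on a finger pad.
Only numpy, scipy, OpenCV 4.12 (cv2) and the standard library are available. Lean on these libraries where they do the work, as an engineer would, in place of code of your own. Each camera call takes 0.05 s, during which the arm holds its last target. There are 200 camera calls.

## Task

On the bench-top test guard, first put the sleeve that fits the bare stop pin snugly (one of the three loose black sleeves) fully down over the pin and let go of it. Then take the knob of the sagging barrel bolt on the gate, lift the bolt so its nose clears the bent-up lip of the keeper while you draw it out towards the hinge, swing the gate open until its stile presses against the sleeve, and finish while still gripping the knob and holding the gate there. Leave the yellow cup, the screwdriver and the jar where they are.

Things in the scene. Friction and masses are not known exactly. Their poses are not given: they have to be found in the camera images.
- cage: bench-top test guard, aluminium posts and clear panels, fixed. Origin on the bench under the shut gate's plane; x away from the robot into the guard, y from hinge to latch post (robot's left), z up. 170 mm high; x -15 to 235, y -162 to 150 mm; latch post 30 mm square at y = 135. In front an 8 mm thick grey apron (x -145 to 0, y 20 to 150) carries the stop pin; else the bench there is free
- pin_foot (a point): foot of the upright steel stop pin on the apron's upper face (8 mm above the bench), at x = -115, y = 65 mm in the cage frame. The pin is 16 mm in diameter and 52 mm high, the top 5 mm tapering to 10 mm. A sleeve put on fully stands on the apron, its origin at this point
- sleeve_a: black plastic sleeve (tube) standing upright on the bench, 36 mm outside diameter, 45 mm high, bore 12 mm, 50 g. Origin at the centre of its underside, z up
- sleeve_b: black plastic sleeve (tube) standing upright on the bench, 36 mm outside diameter, 45 mm high, bore 19 mm, 50 g. Origin at the centre of its underside, z up
- sleeve_c: black plastic sleeve (tube) standing upright on the bench, 36 mm outside diameter, 45 mm high, bore 27 mm, 50 g. Origin at the centre of its underside, z up
- gate_pivot (a point): point on the gate's vertical hinge axis, 8 mm above the bench, at x = 0, y = -130 mm in the cage frame
- gate_swing (a joint): gate angle, rad: 0 shut, grows as it opens towards the robot (latch end swings counter-clockwise seen from above, to cage -x, about gate_pivot), stop at 0.46. A hinge spring shuts it (0.24 N m shut, 0.49 N m at 0.4). With the right sleeve on the pin the stile meets it at about 0.415
- gate: the gate, turning with joint gate_swing: aluminium frame 20 mm thick, from 16 to 170 mm above the bench, clear panel. Origin on the hinge axis at bench level, y along the gate to the latch, -x its front face. The stile spans y = 205 to 245 mm. On its top edge two steel strap loops at y = 70 and 225 mm, each 14 mm wide and up to 227 mm above the bench, carry the bolt
- stile (a point): point on the front face of the gate's latch-side stile (the face towards the robot), 35 mm above the bench, 225 mm from the hinge
- bolt_draw (a joint): how far the bolt is drawn out along the gate's -y towards the hinge, m: 0 home in the keeper, stop at 0.05; from 0.03 its nose is clear of the keeper and the gate can swing. 1.5 N of friction. Unless lifted, it moves only a few mm before its nose meets the lip
- bolt_lift (a joint): how far the bolt is raised in its loose straps, m: 0 sagging at the bottom, stop at 0.018. Its nose passes over the lip only at 0.013 or more. It falls back by its own weight (2 to 3.5 N). Once the nose is past the lip (bolt_draw over 0.027) it may sink again
- bolt: plain steel barrel bolt lying along the gate's top edge: rod 14 mm thick, 215 mm long, with a square nose 14 mm long hanging from its latch end down to 20.5 mm below the rod's axis, and an upright round knob 16 mm thick. Origin on the rod's axis under the knob; it sits 196 mm above the bench at the start, 180 mm from the hinge; z up along the knob
- bolt_knob (a point): grip point on the axis of the bolt's upright knob, 55 mm above the rod's axis (251 mm above the bench when sagging). The knob is a plain 16 mm cylinder up to 19 mm above this point, with a 19 mm cap 6 mm thick on top. Nothing else stands higher than 227 mm above the bench near it
- keeper_mouth (a point): middle of the top edge of the bent-up steel lip at the keeper's mouth, 187 mm above the bench on top of the latch post. Behind it the bolt's nose hangs 12 mm below this edge, between two upright cheeks 45 mm high that hold the gate shut until the bolt is drawn out
- tie_cup: bystander: yellow steel cup, 68 mm across, 120 mm high, with black plastic rods in it; origin under its centre
- driver: bystander: screwdriver with a red handle, lying on the bench
- jar: bystander: white jar, 60 mm across, 75 mm high; origin under its centre
There are look-alikes about, which are no part of the job. What is shaped like the sleeve_b but green or white is not meant.

How it is judged:
By the outcome, as a careful person would: the job done as asked, in the order asked, and still so for the second after the job is handed in, while the arm keeps its last pose, push and grip.
It also fails if it takes over 61 s, if anything falls off the work surface, if the arm or the gripper's body presses on something with over 40 N, if the wrist force passes 120 N, or if a joint passes its speed limit or range.

## Working session

There is one attempt and no reset: what is moved stays moved. The work goes in short steps, Python scripts to look and compute and a tool call to move; the robot and the scene stay as the last step left them, time stands still between calls to the robot, and variables do not carry over. Pictures are saved under pics/ and viewed, at most 10 in all, crops included, and the job is handed in when it is done.

Besides the shell and the picture viewer there is one more tool, called after ">>>" by a JSON object that holds its "fn" and its "kwargs", one argument or row to a line. jog_arm: Moves the arm, as the interface text tells. Its arguments: {"type":"object","properties":{"motion":{"type":"array"},"grip":{"type":"number"}},"required":["motion"]}

```bash
mkdir -p pics; ls; cat > h.py <<'E'
import numpy as np,cv2
from rig import state,get_image,hand_in,trace
def save(n,f):
    d=get_image(n);cv2.imwrite('pics/'+f,d['image'][:,:,::-1]);return d
def ray(d,u,v,z):
    E=np.array(d['extrinsics']);r=E[:3,:3]@np.array([(u-d['cx'])/d['fx'],(v-d['cy'])/d['fy'],1]);o=E[:3,3]
    return o+r*(z-o[2])/r[2]
def proj(d,p):
    E=np.array(d['extrinsics']);c=E[:3,:3].T@(np.array(p,float)-E[:3,3]);return np.array([d['fx']*c[0]/c[2]+d['cx'],d['fy']*c[1]/c[2]+d['cy']])
E
python3 - <<'E'
from h import *
a=save('top','top.png');b=save('side','side.png')
print(a['extrinsics'],a['fx'],a['cx'],a['cy']);print(b['extrinsics'],b['fx'])
for n in ['sleeve_a','cage','bolt','gate','keeper_mouth','tie_cup','driver','jar']:
    for c in ['top','side']:
        print(n,c,[(round(float(r['score']),2),[int(x) for x in r['rect']]) for r in trace(n,c)][:7])
s=state();print(s['t'],s['tcp_rot'],s['tcp_pos'],s['finger_gap'])
E
```

```text
pics
[[ 1.20451554e-02 -9.88856999e-01  1.48380424e-01  4.36257356e+02]
 [-9.99533734e-01 -1.60709128e-02 -2.59622890e-02  8.64831594e+00]
 [ 2.80576001e-02 -1.47998519e-01 -9.88589505e-01  1.07173579e+03]
 [ 0.00000000e+00  0.00000000e+00  0.00000000e+00  1.00000000e+00]] 374.4244381199145 312.17599461805526 201.39812251157247
[[-9.94623288e-01 -8.75043686e-02  5.53850169e-02  4.80995483e+02]
 [-1.03007514e-01  7.80816689e-01 -6.16209989e-01  8.36259482e+02]
 [ 1.06755205e-02 -6.18601878e-01 -7.85632070e-01  1.21405192e+03]
 [ 0.00000000e+00  0.00000000e+00  0.00000000e+00  1.00000000e+00]] 446.5697437506922
sleeve_a top [(0.74, [218, 185, 232, 196]), (0.65, [194, 234, 210, 248]), (0.62, [214, 207, 231, 224]), (0.6, [226, 240, 244, 256]), (0.51, [165, 247, 182, 261]), (0.51, [247, 212, 262, 229])]
sleeve_a side [(0.75, [310, 262, 320, 279]), (0.74, [324, 303, 337, 325]), (0.71, [333, 334, 353, 356]), (0.59, [302, 283, 315, 303]), (0.51, [279, 281, 292, 298]), (0.48, [334, 281, 345, 302])]
cage top [(0.65, [295, 92, 431, 249])]
cage side [(0.95, [220, 128, 344, 244]), (0.62, [336, 336, 349, 354]), (0.42, [289, 143, 316, 213])]
bolt top [(0.62, [303, 175, 396, 191])]
bolt side [(0.86, [290, 144, 310, 201])]
gate top [(0.86, [304, 178, 412, 207])]
gate side [(0.91, [289, 141, 313, 219])]
keeper_mouth top [(0.64, [296, 92, 432, 253])]
keeper_mouth side [(0.7, [219, 128, 344, 241])]
tie_cup top [(0.86, [205, 120, 235, 157])]
tie_cup side [(0.95, [219, 252, 253, 306]), (0.19, [288, 146, 311, 201])]
driver top [(0.93, [443, 229, 455, 301]), (0.64, [305, 175, 411, 207])]
driver side [(0.48, [360, 145, 387, 158])]
jar top [(0.59, [155, 168, 190, 193])]
jar side [(0.83, [256, 323, 278, 355])]
0.9 [-1.54533524e-05  1.51798103e-01  9.88411521e-01  1.98649898e-05] [180.02361259 572.36901726 231.30975381] 85.36081728281084
```

View pics/top.png

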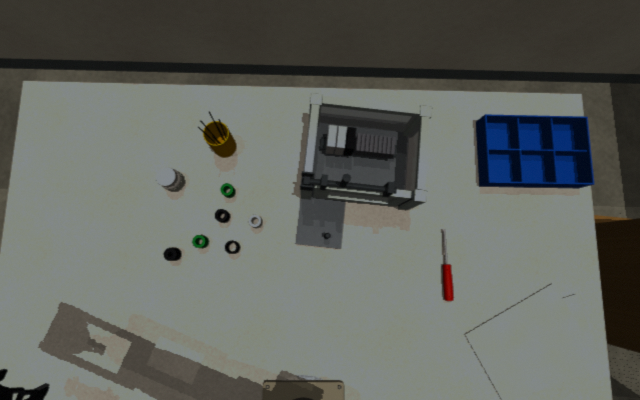

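View pics/side.png

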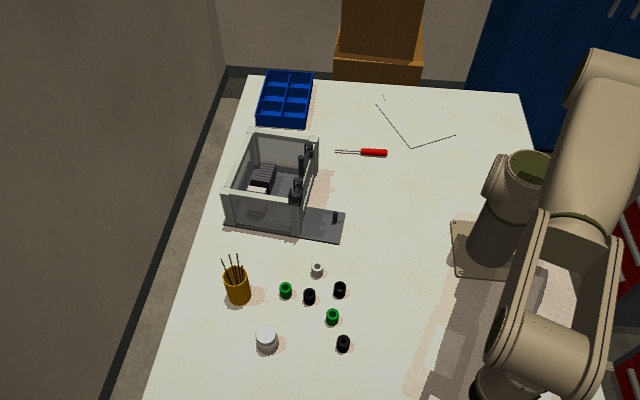

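The top view shows black sleeves at (222,216), (232,247) and (172,254), the pin at (327,236), and the cage at (295–431, 92–249). Next I'll zoom in on the sleeves and the apron.

```bash
python3 - <<'E'
from h import *
d=save('top','top2.png');im=d['image']
im=np.clip(im.astype(float)*1.6,0,255).astype(np.uint8)
cs=[cv2.resize(im[v-14:v+14,u-14:u+14],(264,264),interpolation=cv2.INTER_CUBIC) for u,v in [(222,216),(232,247),(172,254)]]
row=np.hstack(cs)
c2=cv2.resize(im[165:255,290:430],None,fx=5.2,fy=3.7*5.2/5.2,interpolation=cv2.INTER_CUBIC)
c2=cv2.resize(c2,(792,336))
cv2.imwrite('pics/z.png',np.vstack([row,c2])[:,:,::-1])
for u,v in [(222,216),(232,247),(172,254)]: print(ray(d,u,v,45))
E
```

```text
[545.90902743 228.265449    45.        ]
[461.97726505 197.35408606  45.        ]
[441.23974175 356.95482129  45.        ]
```

View pics/z.png

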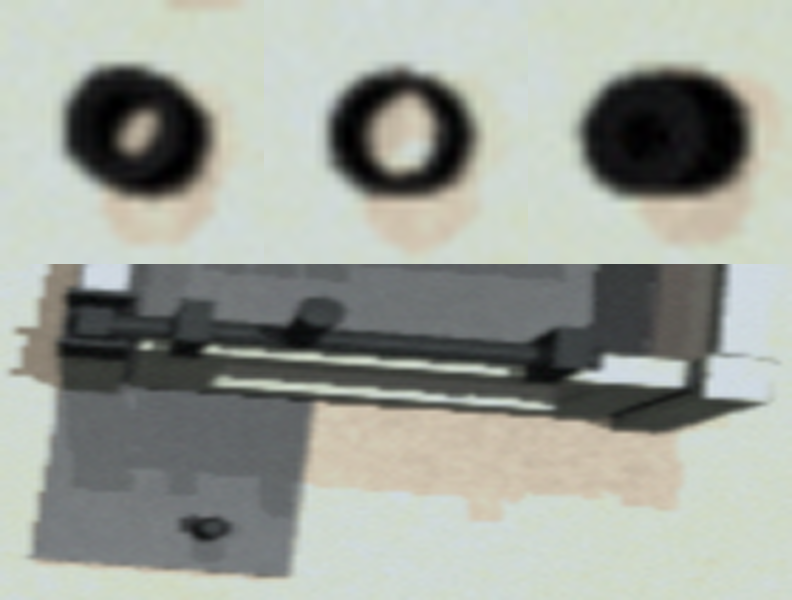

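The first sleeve (222,216) has the middle-sized bore, so it is sleeve_b. The second has the wide bore and the third the narrow one. The apron's corners are at about (295.8,243.5), (341.4,248.8) and (345.3,202.2), with the pin near (327,235.5).

```bash
python3 - <<'E'
from h import *
from scipy.optimize import least_squares
d=get_image('top')
P=[(-145,150,8),(-145,20,8),(-10,20,8),(-115,65,60),(0,50,276)]
U=[(295.8,243.5),(341.4,248.8),(345,202.2),(325.5,235.3),(347.2,176.5)]
# knob cap at crop (322,306)
U[4]=(290+322/5.657,165+(308-264)/3.733)
def W(p,c):
    s,k=np.sin(p[2]),np.cos(p[2]);return np.array([p[0]+k*c[0]-s*c[1],p[1]+s*c[0]+k*c[1],c[2]])
f=lambda p:np.concatenate([proj(d,W(p,c))-u for c,u in zip(P,U)])
r=least_squares(f,[580,-100,0],loss='soft_l1');p=r.x
print(p,f(p).round(1));np.save('cage.npy',p)
print('pin',W(p,P[3]),'knob',W(p,(0,50,251)),'hinge',W(p,(0,-130,8)))
print('sleeve',ray(d,221.4,215.5,45))
for u,v in [(228,190),(200,241),(256,221),(232,247)]: print(ray(d,u,v,45).round())
E
```

```text
[ 6.04705350e+02 -1.36190488e+02 -9.68880574e-02] [-0.6  0.  -0.5 -0.2  0.5 -0.5  2.  -0.1 -0.4  0.7]
pin [496.53257256 -60.37063433  60.        ] knob [609.54217704 -86.42498704 251.        ] hinge [ 592.12959941 -265.58079114    8.        ]
sleeve [547.26045254 229.9639082   45.        ]
[618. 215.  45.]
[477. 284.  45.]
[534. 135.  45.]
[462. 197.  45.]
```

>>> {"fn": "jog_arm", "kwargs": {
  "motion": [
    [[-36,-17,3],0],
    [[-36,-17,3],0],
    [[-36,-17,3],0],
    [[-36,-17,3],0],
    [[-36,-17,3],0],
    [[-36,-17,3],0],
    [[-36,-17,3],0],
    [[-36,-17,3],0],
    [[-36,-17,3],0],
    [[-36,-17,3],0],
    [[-36,-17,3],0],
    [[-36,-17,3],0]
  ],
  "grip": 1
}}

```text
t: 2.0
tcp_pos: [532.2, 246.5, 195.4]
tcp_rot: [0.0, 0.152, 0.988, 0.0]
force: [0.1, 0.7, -0.3]
finger_gap: 85.3
finger_force: 0.0
```

```bash
cat >> h.py <<'E'
def tool(dx,dy):
    from scipy.spatial.transform import Rotation as R
    q=state()['tcp_rot'];M=R.from_quat([q[1],q[2],q[3],q[0]]).as_matrix();return (M.T@np.array([dx,dy,0])).round(1)
E
python3 - <<'E'
from h import *
d=save('wrist','w1.png');E=np.array(d['extrinsics']);print(E.round(3),d['fx'],state()['tcp_pos'])
print('expect',proj(d,(547,230,45)))
for r in trace('sleeve_b','wrist'):
    g=r['region'];v,u=np.nonzero(g);print(round(r['score'],2),r['rect'],u.mean(),v.mean(),ray(d,u.mean(),v.mean(),30).round(1))
E
```

```text
[[ 3.00000e-01  9.16000e-01  2.65000e-01  4.64822e+02]
 [ 9.54000e-01 -2.89000e-01 -8.30000e-02  2.67144e+02]
 [ 0.00000e+00  2.77000e-01 -9.61000e-01  3.37834e+02]
 [ 0.00000e+00  0.00000e+00  0.00000e+00  1.00000e+00]] 305.05644433779486 [536.51957615 240.96807608 194.55524474]
expect [311.78404049 204.11066754]
0.95 [310.2, 239.2, 341.9, 282.3] 324.8316041500399 261.83399840383083 [619.7 221.1  30. ]
0.89 [299.7, 175.8, 331.9, 222.7] 315.6524761077324 200.992180712424 [549.2 233.   30. ]
0.87 [235.4, 113.3, 280.3, 151.3] 257.0581632653061 129.9918367346939 [462.4 200.3  30. ]
0.84 [205.9, 191.5, 249.8, 235.1] 229.54009077155825 213.22239031770044 [534.6 141.5  30. ]
0.64 [392.2, 31.8, 442.6, 78.2] 414.98085585585585 53.321509009009006 [441.5 364.   30. ]
0.64 [329.8, 97.0, 367.1, 139.7] 349.3706293706294 116.72327672327673 [477.6 290.6  30. ]
```

View pics/w1.png

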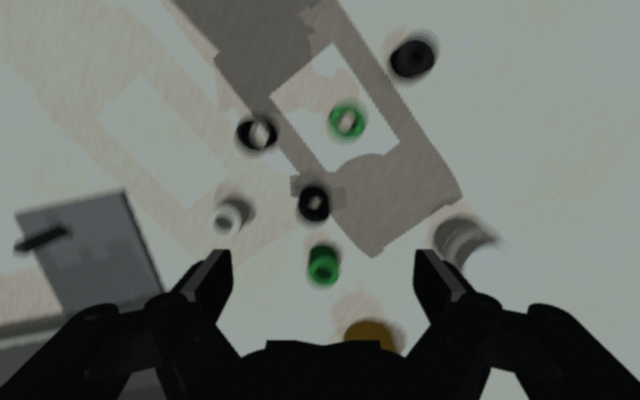

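The wrist view shows the sleeve at (314,202), blurred because the arm was still moving. I'll go lower, let it settle and measure again.

>>> {"fn": "jog_arm", "kwargs": {
  "motion": [
    [[-5,-3,25],0],
    [[-6,-3,25],0],
    [[-6,-3,25],0],
    [[0,0,10],0],
    [[0,0,0],0],
    [[0,0,0],0],
    [[0,0,0],0]
  ]
}}

```text
t: 2.68
tcp_pos: [545.2, 235.3, 112.2]
tcp_rot: [0.001, 0.152, 0.988, 0.001]
force: [0.5, 0.3, 0.6]
finger_gap: 85.6
finger_force: 0.0
```

```bash
python3 - <<'E'
from h import *
d=save('wrist','w2.png');s=state();t=s['tcp_pos'];print(t,s['tcp_rot'])
print('expect',proj(d,(547.5,231,45)))
for r in trace('sleeve_b','wrist')[:6]:
    g=r['region'];v,u=np.nonzero(g);
    p=ray(d,u.mean(),v.mean(),26);print(round(r['score'],2),np.round(r['rect']),p.round(1),d['image'][g].mean(0).round(),tool(*(p-t)[:2]))
E
```

```text
[545.46462516 235.36701163 112.61007982] [1.44358708e-03 1.51496780e-01 9.88456372e-01 8.01014595e-04]
expect [318.44896981 216.91634979]
0.9 [318. 259. 358. 321.] [621.9 220.5  26. ] [24. 63. 32.] [-77.4   8.7   0.2]
0.77 [175. 199. 235. 257.] [535.3 139.6  26. ] [103. 105.  99.] [-19.  -94.4  -0.1]
0.76 [299. 182. 343. 242.] [550.5 232.5  26. ] [15. 16. 16.] [-5.7 -1.2  0. ]
0.71 [427.   4. 507.  43.] [447.7 360.4  26. ] [16. 17. 18.] [130.7  90.   -0.2]
0.7 [339.  66. 400. 126.] [476.9 291.8  26. ] [43. 91. 51.] [82.3 33.3 -0.2]
0.67 [209.  86. 274. 144.] [461.2 199.3  26. ] [17. 18. 17.] [ 69.6 -59.6  -0.3]
```

View pics/w2.png

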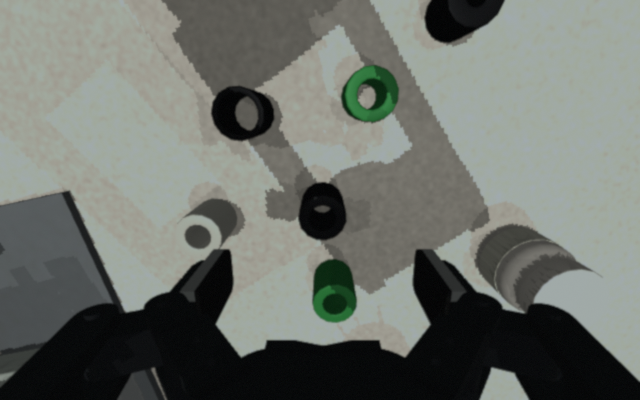

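The sleeve to grasp is at (321,212), and its medium bore shows clearly next to the wide one at (243,112). I'll descend and close.

>>> {"fn": "jog_arm", "kwargs": {
  "motion": [
    [[-5,-1,0],0],
    [[0,0,30],0],
    [[0,0,30],0],
    [[0,0,25],0],
    [[0,0,14],0],
    [[0,0,5],0],
    [[0,0,0],0],
    [[0,0,0],0]
  ]
}}

```text
t: 3.45
tcp_pos: [550.0, 232.3, 7.7]
tcp_rot: [0.001, 0.152, 0.988, 0.0]
force: [-0.0, 0.8, 0.0]
finger_gap: 85.2
finger_force: 0.0
```

>>> {"fn": "jog_arm", "kwargs": {
  "motion": [
    [[0,0,0],0],
    [[0,0,0],0],
    [[0,0,0],0],
    [[0,0,0],0],
    [[0,0,0],0],
    [[0,0,0],0],
    [[0,0,0],0],
    [[0,0,0],0],
    [[0,0,0],0],
    [[0,0,0],0]
  ],
  "grip": 0
}}

```text
t: 4.28
tcp_pos: [549.8, 232.3, 7.6]
tcp_rot: [0.001, 0.152, 0.988, 0.0]
force: [-1.0, -1.1, 6.9]
finger_gap: 35.3
finger_force: 59.8
```

>>> {"fn": "jog_arm", "kwargs": {
  "motion": [
    [[0,0,-30],0],
    [[0,0,-35],0],
    [[0,0,-35],0],
    [[-3.7,-29,-10],0],
    [[-3.7,-29,0],0],
    [[-3.7,-29,0],0],
    [[-3.7,-29,0],0],
    [[-3.7,-29,0],0],
    [[-3.7,-29,0],0],
    [[-3.7,-29,0],0],
    [[-3.7,-29,0],0],
    [[0,0,0],-0.105]
  ]
}}

```text
t: 5.28
tcp_pos: [506.7, -2.5, 116.4]
tcp_rot: [-0.0, 0.102, 0.995, -0.001]
force: [0.3, 0.6, -0.1]
finger_gap: 35.6
finger_force: 60.0
```

>>> {"fn": "jog_arm", "kwargs": {
  "motion": [
    [[0,0,0],-0.105],
    [[0,0,0],0],
    [[0,0,0],0],
    [[0,0,0],0],
    [[0,0,0],0]
  ]
}}

```text
t: 5.7
tcp_pos: [507.5, 2.2, 116.3]
tcp_rot: [-0.0, 0.048, 0.999, -0.0]
force: [-0.3, 0.4, -0.3]
finger_gap: 35.5
finger_force: 60.0
```

```bash
python3 - <<'E'
from h import *
d=save('wrist','w3.png');s=state();t=s['tcp_pos'];print(t,s['tcp_rot'],s['finger_gap'])
print('expect pin',proj(d,(496.5,-60.4,60)),proj(d,(496.5,-60.4,8)),tool(496.5-t[0],-60.4-t[1]))
E
```

```text
[507.50355029   2.17543784 116.27098566] [-4.54377972e-05  4.79337565e-02  9.98850516e-01 -1.17669038e-05] 34.934104723538574
expect pin [230.91812642 210.90043412] [248.60042525 191.71232185] [  5.  -63.3   0. ]
```

View pics/w3.png

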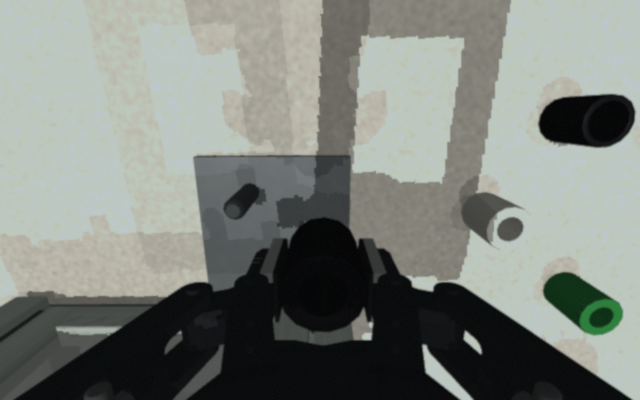

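The sleeve is held and the pin's top is at about (236,209). I'll zoom in to refine it.

```bash
python3 - <<'E'
from h import *
d=get_image('wrist');im=np.clip(d['image'].astype(float)*2.5,0,255).astype(np.uint8)
c=cv2.resize(im[145:225,185:285],(800,600),interpolation=cv2.INTER_CUBIC)
for z,r in ((60,5),(55,8),(8,8)):
    for dy,col in ((3,(255,0,0)),):
        pts=np.array([proj(d,(496.5+r*np.cos(a),-60.4+dy+r*np.sin(a),z)) for a in np.linspace(0,6.28,30)])
        pts=(pts+.5-[185,145])*[8,7.5]
        cv2.polylines(c,[pts.astype(int)],True,col,1)
cv2.imwrite('pics/w3z.png',c[:,:,::-1])
p=np.load('cage.npy');s,k=np.sin(p[2]),np.cos(p[2])
for q in ((-145,150),(-145,20)): print(proj(d,(p[0]+k*q[0]-s*q[1],p[1]+s*q[0]+k*q[1],8)))
E
```

```text
[349.58881139 156.4760146 ]
[191.46495197 156.36121483]
```

View pics/w3z.png

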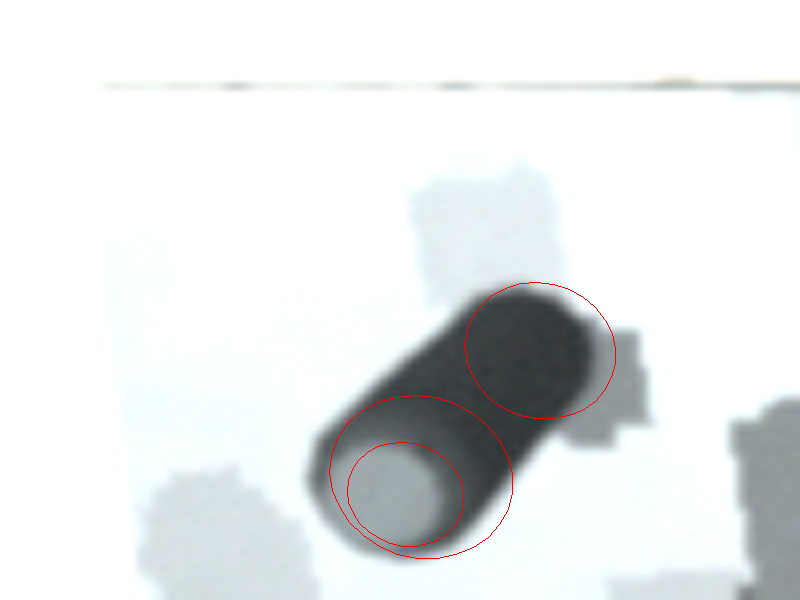

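```bash
python3 - <<'E'
from h import *
d=get_image('wrist');t=state()['tcp_pos'];g=d['image'].astype(int).max(2)
print(g[205:245,315:328:4].T)
for ox in (-4,-2,0,2,4):
    P=np.array([proj(d,(t[0]+ox+18*np.cos(a),t[1]+18*np.sin(a),t[2]-7.6)) for a in np.linspace(0,6.28,60)])
    Q=np.array([proj(d,(t[0]+ox+18*np.cos(a),t[1]+18*np.sin(a),t[2]+37.4)) for a in np.linspace(0,6.28,60)])
    print(ox,P[:,1].min(),Q[:,1].max(), P[P[:,1].argmin()])
print(g[300:345,321], g[235:240,285:360])
E
```

```text
[[63 63 64 64 64 63 64 63 64 64 64 64 57 40 17  7  7  7  8  7  7  9  8  8
   8 10  7  8  6  9  6  8  7  6  8  7 10  7  8 10]
 [63 63 63 62 62 62 64 65 63 64 63 62 53 28 10  9  7  7  6  6 10  5  5  8
   5  6  7  9  6  6  7  8  8  8  7  7 11  7  7  9]
 [64 63 64 64 64 64 63 63 64 64 63 56 37 16  6  8  8  6  6  8  7  9  3  9
   5  6  7  8  5  7  7  7  6 10  9  7  8  6  8  9]
 [63 64 65 64 64 65 64 63 63 63 63 61 51 25 11  7 10  7  8  5  9  7  9  9
   8  7  6  9  9  9  7  7  6  7  7  8  8  6  9 10]]
-4 209.08731384845294 327.05286861755167 [321.22905682 209.08731385]
-2 212.74165761069534 331.1597275975764 [321.60256552 212.74165761]
0 216.37061709524028 335.2304955284795 [321.9734797 216.3706171]
2 219.97445587799962 339.26564608079985 [322.3418263  219.97445588]
4 223.55343389837498 343.26564467237415 [322.7076319 223.5534339]
[ 8  8  9  4  7  8  8  7  8  7  6  8 10  7  8 10 12 15 15 14 15 15 15 14
 14 12 12 12 12 13 17 42 68 75 74 75 74 75 74 75 75 75 75 74 64] [[106 105 105 106 106 105  95  70  38  16   6   7   6   7   7   6   7   7
    9   7   6   8   8   7   9   8   6   5   9   5  
[... 730 characters left out ...]
 7   5   9   6  10   5   7   8   7   7   8  18  58 106 129 134
  134 131 123]
 [ 62  70  89 101 101  83  48  17   8   7   9   7   7   7   6   6   8   8
    8   9   7   7   6   8   7   6   8   6   7   8   6   8   8   7   8   9
    9   5  10   9   9   9   7   8   9   9   9   9   8   6   6   8   6   9
    8   7   9   7   8   7   8   7   8   8   8   8   9  11  35  83 121 132
  131 119  94]
 [ 27  38  68  92  95  72  37  10   8   9   9   7   7   6   7   6   9   6
    7   6   8   5   9   8   6   6   8   7   9   8   8   5   8   8   7   5
    7   9   9   9   6  10   7   8   9   7   8   9   9   7   8   8   7   8
    9   8   7   8   9   6   6   8   7   7   7   8   8   8  18  59 107 127
  125 101  63]]
```

>>> {"fn": "jog_arm", "kwargs": {
  "motion": [
    [[1,-20,0],0],
    [[2,-21,0],0],
    [[2,-21,0],0],
    [[0,0,15],0],
    [[0,0,15],0],
    [[0,0,8],0],
    [[0,0,0],0],
    [[0,0,0],0],
    [[0,0,0],0]
  ]
}}

```text
t: 6.6
tcp_pos: [497.2, -59.3, 79.0]
tcp_rot: [0.0, 0.047, 0.999, -0.0]
force: [-0.5, 0.4, 0.0]
finger_gap: 35.6
finger_force: 60.1
```

>>> {"fn": "jog_arm", "kwargs": {
  "motion": [
    [[0,0,4],0],
    [[0,0,4],0],
    [[0,0,4],0],
    [[0,0,4],0],
    [[0,0,0],0]
  ]
}}

```text
t: 7.02
tcp_pos: [495.9, -59.3, 61.1]
tcp_rot: [-0.001, 0.047, 0.999, 0.0]
force: [-0.1, 0.5, -0.3]
finger_gap: 35.9
finger_force: 60.1
```

>>> {"fn": "jog_arm", "kwargs": {
  "motion": [
    [[0,0,5],0],
    [[0,0,5],0],
    [[0,0,5],0],
    [[0,0,5],0],
    [[0,0,0],0]
  ]
}}

```text
t: 7.43
tcp_pos: [495.7, -59.2, 40.8]
tcp_rot: [-0.001, 0.047, 0.999, 0.0]
force: [-0.3, 0.4, -1.0]
finger_gap: 35.3
finger_force: 60.1
```

>>> {"fn": "jog_arm", "kwargs": {
  "motion": [
    [[0,0,6],0],
    [[0,0,6],0],
    [[0,0,6],0],
    [[0,0,3],0],
    [[0,0,2],0],
    [[0,0,1.5],0],
    [[0,0,0],0],
    [[0,0,0],0]
  ]
}}

```text
t: 8.1
tcp_pos: [496.8, -59.5, 17.9]
tcp_rot: [0.0, 0.047, 0.999, -0.0]
force: [0.3, 0.5, -1.0]
finger_gap: 35.5
finger_force: 60.1
```

>>> {"fn": "jog_arm", "kwargs": {
  "motion": [
    [[0,0,1.5],0],
    [[0,0,1],0],
    [[0,0,0],0],
    [[0,0,0],0],
    [[0,0,0],0]
  ]
}}

```text
t: 8.52
tcp_pos: [497.0, -59.5, 15.6]
tcp_rot: [0.0, 0.047, 0.999, -0.0]
force: [0.6, 0.1, 1.7]
finger_gap: 35.7
finger_force: 60.2
```

>>> {"fn": "jog_arm", "kwargs": {
  "motion": [
    [[0,0,0.5],0],
    [[0,0,0],0],
    [[0,0,0],0],
    [[0,0,0],0],
    [[0,0,0],0],
    [[0,0,0],0],
    [[0,0,0],0],
    [[0,0,0],0]
  ],
  "grip": 1
}}

```text
t: 9.18
tcp_pos: [496.6, -59.5, 14.8]
tcp_rot: [-0.0, 0.047, 0.999, -0.0]
force: [0.5, 0.8, 0.6]
finger_gap: 85.3
finger_force: 0.0
```

>>> {"fn": "jog_arm", "kwargs": {
  "motion": [
    [[0,0,-8],0],
    [[0,0,-15],0],
    [[0,0,-25],0],
    [[0,0,-35],0],
    [[0,0,-37],0],
    [[0,0,-37],0],
    [[0,0,-37],0],
    [[0,0,-37],0],
    [[0,0,-37],0],
    [[0,0,-15],0],
    [[0,0,0],0],
    [[0,0,0],0]
  ]
}}

```text
t: 10.18
tcp_pos: [497.2, -59.6, 299.5]
tcp_rot: [0.002, 0.047, 0.999, -0.0]
force: [0.1, -0.1, -0.7]
finger_gap: 85.4
finger_force: 0.0
```

```bash
python3 - <<'E'
from h import *
d=save('wrist','w4.png');s=state();t=s['tcp_pos'];print(s['t'],t,s['tcp_rot'],s['finger_gap'],np.array(d['extrinsics']).round(3).tolist())
k=(609.5,-86.4);print('knob',proj(d,(*k,276)),proj(d,(*k,251)),tool(k[0]-t[0],k[1]-t[1]),'sleeve top',proj(d,(496.5,-59,53)))
for n in('bolt_knob','sleeve_b'):
  for r in trace(n,'wrist')[:4]: print(n,round(r['score'],2),np.round(r['rect']))
E
```

```text
10.2333 [496.46840006 -59.42516959 297.65337756] [2.68787271e-05 4.73856950e-02 9.98876667e-01 6.51246312e-06] 85.50641066919833 [[0.095, 0.956, 0.279, 426.557], [0.995, -0.091, -0.027, -53.239], [-0.0, 0.28, -0.96, 441.769], [0.0, 0.0, 0.0, 1.0]]
knob [300.07788914 389.34461248] [302.39305203 360.85496198] [-115.1  -16.2    0. ] sleeve top [323.44044079 167.12093454]
bolt_knob 0.55 [220. 305. 409. 343.]
sleeve_b 0.8 [310. 150. 336. 181.]
sleeve_b 0.79 [448. 165. 484. 192.]
sleeve_b 0.71 [617.  78. 640. 106.]
sleeve_b 0.71 [506. 215. 543. 246.]
```

View pics/w4.png

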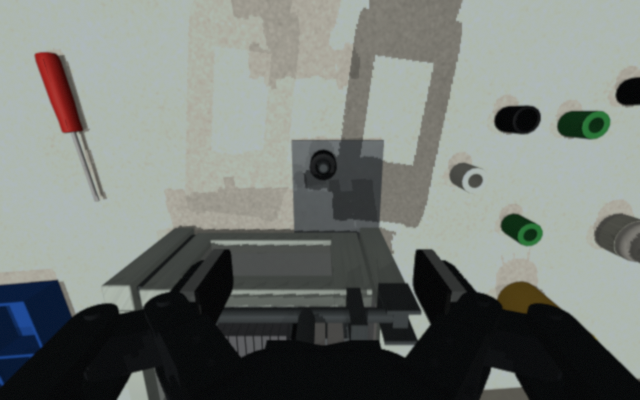

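The sleeve is seated on the pin at (323,165), with the pin's tip showing through. The knob is hidden behind the gripper, so I'll move over it and look.

>>> {"fn": "jog_arm", "kwargs": {
  "motion": [
    [[-25,-4,0],0],
    [[-30,-4,0],0],
    [[-30,-4,0],0],
    [[-25,-4,0],0],
    [[-5,0,0],0],
    [[0,0,0],0],
    [[0,0,0],0],
    [[0,0,0],0]
  ]
}}

```text
t: 11.0
tcp_pos: [608.6, -86.0, 297.2]
tcp_rot: [-0.001, 0.047, 0.999, 0.0]
force: [0.3, -0.1, -0.1]
finger_gap: 85.4
finger_force: 0.0
```

```bash
python3 - <<'E'
from h import *
d=save('wrist','w5.png');s=state();t=s['tcp_pos'];print(s['t'],t,s['finger_gap'])
im=np.clip(d['image'].astype(float)*2.0,0,255).astype(np.uint8)
k=(609.5,-86.4);print(proj(d,(*k,276)),tool(k[0]-t[0],k[1]-t[1]))
for z,r in((276,9.5),(203,8)):
    pts=np.array([proj(d,(k[0]+r*np.cos(a),k[1]+r*np.sin(a),z)) for a in np.linspace(0,6.28,40)])
    cv2.polylines(im,[pts.astype(int)],True,(255,0,0),1)
c=cv2.resize(im[160:360,220:420],(600,600),interpolation=cv2.INTER_CUBIC);cv2.imwrite('pics/w5z.png',c[:,:,::-1])
E
```

```text
11.05 [608.72376106 -85.93475099 297.74493897] 85.51704927248726
[322.75031052 239.40988176] [-0.8 -0.4 -0. ]
```

View pics/w5z.png

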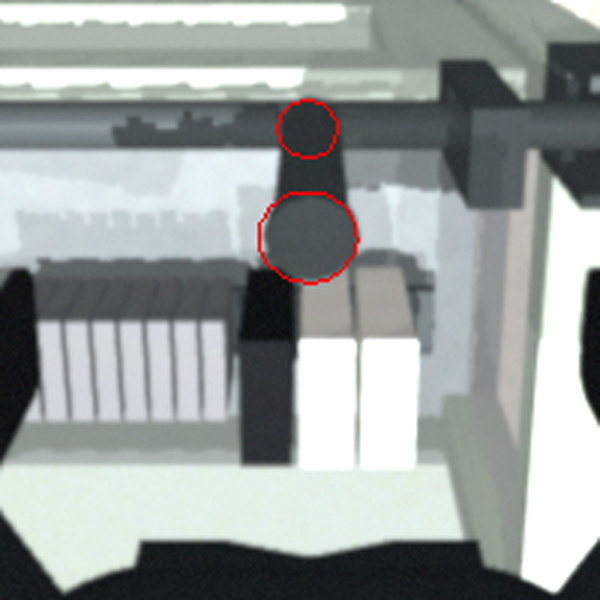

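The predicted circles sit on the knob and the rod. I'll descend straight down and grip.

>>> {"fn": "jog_arm", "kwargs": {
  "motion": [
    [[-1,0,15],0],
    [[0,0,20],0],
    [[0,0,20],0],
    [[0,0,8],0],
    [[0,0,1],0],
    [[0,0,0],0],
    [[0,0,0],0]
  ]
}}

```text
t: 11.63
tcp_pos: [611.1, -86.4, 235.5]
tcp_rot: [0.001, 0.047, 0.999, -0.0]
force: [0.1, 0.2, 0.1]
finger_gap: 85.5
finger_force: 0.0
```

>>> {"fn": "jog_arm", "kwargs": {
  "motion": [
    [[0,0,0],0],
    [[0,0,0],0],
    [[0,0,0],0],
    [[0,0,0],0],
    [[0,0,0],0],
    [[0,0,0],0],
    [[0,0,0],0],
    [[0,0,0],0],
    [[0,0,0],0],
    [[0,0,0],0],
    [[0,0,0],0]
  ],
  "grip": 0
}}

```text
t: 12.55
tcp_pos: [610.6, -86.3, 233.8]
tcp_rot: [-0.0, 0.047, 0.999, 0.0]
force: [0.7, 0.4, -0.6]
finger_gap: 14.6
finger_force: 70.6
```

>>> {"fn": "jog_arm", "kwargs": {
  "motion": [
    [[0,0,-4],0],
    [[0,0,-4],0],
    [[0,0,-4],0],
    [[0,0,-3.5],0],
    [[0,0,0],0],
    [[0,0,0],0],
    [[0,0,0],0]
  ]
}}

```text
t: 13.13
tcp_pos: [610.6, -86.4, 249.3]
tcp_rot: [0.0, 0.047, 0.999, 0.0]
force: [0.4, 0.5, -2.3]
finger_gap: 14.8
finger_force: 70.8
```

>>> {"fn": "jog_arm", "kwargs": {
  "motion": [
    [[0,-5,0],0],
    [[0,-5,0],0],
    [[0,-5,0],0],
    [[0,-5,0],0],
    [[0,-6,0],0],
    [[0,-6,0],0],
    [[0,-6,0],0],
    [[0,-4,0],0],
    [[0,0,0],0],
    [[0,0,0],0],
    [[0,0,0],0]
  ]
}}

```text
t: 14.05
tcp_pos: [606.6, -128.6, 249.3]
tcp_rot: [0.0, 0.048, 0.999, -0.0]
force: [1.4, -1.4, -2.7]
finger_gap: 14.8
finger_force: 70.9
```

>>> {"fn": "jog_arm", "kwargs": {
  "motion": [
    [[5.5,-0.1,0],-0.04],
    [[5.5,-0.1,0],-0.04],
    [[5.5,-0.1,0],-0.04],
    [[5.5,-0.1,0],-0.04],
    [[5.5,-0.1,0],-0.04],
    [[0,0,0],0],
    [[0,0,0],0]
  ]
}}

```text
t: 14.63
tcp_pos: [579.5, -128.1, 249.6]
tcp_rot: [0.001, -0.052, 0.999, -0.0]
force: [2.9, -0.3, -0.9]
finger_gap: 14.7
finger_force: 70.9
```

>>> {"fn": "jog_arm", "kwargs": {
  "motion": [
    [[5.5,-0.1,0],-0.04],
    [[5.5,-0.1,0],-0.04],
    [[5.5,-0.1,0],-0.04],
    [[5.5,-0.1,0],-0.04],
    [[2.8,0,0],-0.02],
    [[0,0,0],0],
    [[0,0,0],0],
    [[0,0,0],0]
  ]
}}

```text
t: 15.3
tcp_pos: [555.3, -132.8, 249.4]
tcp_rot: [0.0, -0.142, 0.99, 0.0]
force: [3.3, 1.4, -1.7]
finger_gap: 14.4
finger_force: 71.0
```

```bash
python3 - <<'E'
from h import *
s=state();t=s['tcp_pos'];h=np.array([593.1,-265.4]);v=t[:2]-h
print(s['t'],t,s['force'],s['moment'],s['q'],np.hypot(*v),np.arctan2(-v[0],v[1])+0.0969)
E
```

```text
15.3 [ 555.2637893  -132.75295819  249.3981438 ] [ 3.27533261  1.41292045 -1.67708213] [ 0.12074774 -0.46927574  0.05051853] [-3.24698794e-01  4.45209344e-02  1.54624136e+00  3.45207125e-04
  1.55051874e+00 -2.17955709e+00] 137.93772704604257 0.37476089390164063
```

>>> {"fn": "jog_arm", "kwargs": {
  "motion": [
    [[2,0,0],-0.015],
    [[2,0,0],-0.015],
    [[1.5,0,0],-0.01],
    [[0,0,0],0],
    [[0,0,0],0],
    [[0,0,0],0]
  ]
}}

```text
t: 15.8
tcp_pos: [550.2, -134.3, 249.6]
tcp_rot: [0.001, -0.162, 0.987, 0.0]
force: [6.3, 2.3, -3.1]
finger_gap: 14.6
finger_force: 71.0
```

>>> {"fn": "jog_arm", "kwargs": {
  "motion": [
    [[1,0,0],0],
    [[1,0,0],0],
    [[0,0,0],0],
    [[0,0,0],0],
    [[0,0,0],0]
  ]
}}

```text
t: 16.22
tcp_pos: [550.1, -134.4, 250.4]
tcp_rot: [0.003, -0.163, 0.987, -0.0]
force: [14.4, 5.1, -2.7]
finger_gap: 14.5
finger_force: 70.9
```

>>> {"fn": "jog_arm", "kwargs": {
  "motion": [
    [[0,0,0],0],
    [[0,0,0],0],
    [[0,0,0],0],
    [[0,0,0],0],
    [[0,0,0],0],
    [[0,0,0],0]
  ]
}}

```text
t: 16.72
tcp_pos: [550.1, -134.4, 250.4]
tcp_rot: [0.003, -0.163, 0.987, -0.0]
force: [14.2, 5.7, -2.2]
finger_gap: 14.7
finger_force: 70.9
```

```bash
python3 - <<'E'
from h import *
d=save('wrist','w6.png');s=state();print(s['t'],s['force'],s['tcp_pos'],s['finger_gap'],s['finger_force'])
E
```

```text
16.7667 [14.61209236  5.62920285 -3.06618291] [ 550.07047066 -134.39253281  250.41711379] 14.677149342740208 70.91155057540163
```

View pics/w6.png

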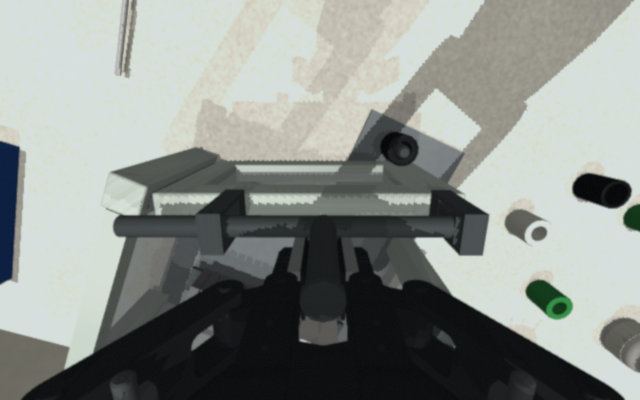

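The gate is open with its stile against the sleeve on the pin at (400,150), and the knob is gripped at (320,300). Force and position are steady.

```bash
python3 -c "
from rig import hand_in;print(hand_in())"
```

```text
the job is handed in; nothing more can be done
None
```

I put the 19 mm sleeve fully down on the pin, lifted and drew the bolt, and opened the gate to about 0.41 rad; at hand-in (about 17 s) the gripper still had the knob and was pressing the stile against the sleeve. The judged result has not been reported back.

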